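Pack the weighing kit: weights below, light ware in the lift-out tray

ROBOT

A 6-joint arm with a two-finger parallel gripper is mounted at the origin on a cart in front of the work surface, level with it; the furniture and walls round the work are solid. World frame = base frame: x ahead of the robot, y to its left, z up, the work surface at z = 0. Lengths are in m, angles in rad, forces in N, time in s.
With the tool pointing down it reaches from about 0.325 to 0.9 m from the base axis. Payload 6.1 kg.
Tool frame: the origin (TCP) lies midway between the tips of the shut fingers; the grasp point (between the pads) lies 19 mm behind it (r.pinch_z is the distance from the TCP to the grasp point, in m); z points along the fingers, y is the line along which they close (so a half turn about z gives the same grasp; the last joint's range is limited). The gripper opens to 85 mm and grips with 20 to 120 N. Pads are 22 mm wide; open, the fingers measure 114 mm over their backs; the gripper's body (76 mm by 85 mm) begins 54 mm behind the grasp point. The pads swing forward as they close: fully open they stand 13 mm farther back than shut.
Start: joints at [0.991, 0.22, 1.526, -0, 1.395, -0.126], TCP at [0.274, 0.562, 0.231] pointing down, gripper open.
Joint ranges: [-2.98, 2.98], [-0.91, 2.08], [0.09, 2.57], [-1.24, 4.39], [0.2, 2.65], [-2.68, 2.68]. Speed limits (rad/s): [2.57, 2.57, 3.01, 3.14, 3.14, 3.14].

INTERFACE

Orientations are given as a rotation vector (axis times angle).
In Python, from cell import r gives the robot as it stands. Calls block until the motion is done:
- r.goto(position, orientation): joint-space move of the TCP to a pose.
- r.move_straight(position, v=0.15, orientation=None): straight line of the TCP; orientation=None keeps the orientation; v is the mean speed in m/s.
- r.set_joints(angles): joint-space move.
- r.set_gripper(opening): finger opening in m; the grip force is fixed at half the most; returns when the fingers have stopped.
- r.hold(seconds).
- r.solve_ik(position, orientation): joint angles nearest the present ones, or None.
- r.observe(): the state.
- r.camera(name): name is "scene" or "side" or "wrist"; returns (picture, depth): 420x560x3 uint8, red, green, blue; 420x560 float32, m along the optical axis (not along the pixel's ray), 0 where there is no reading.
- r.camera_params(name): a dict with "intrinsics" (3x3 intrinsics, pixels), "dist" ([k1, k2, p1, p2, k3] as OpenCV has them; the pictures are not rectified), "position" and "attitude" of the camera in the world. Camera axes: x right, y down, z forward; pixel columns grow to the right and rows downward; lengths in m; the calibration is good to about 2 mm. A picture is of the moment at which its call begins: read the wrist's pose just before it. camera_params takes no time and is no camera call; for the wrist camera it gives the pose at the moment of the call.
A pose or a line that the arm cannot do raises r.PlanningError and nothing moves.
- r.hand_in(): hands the job in; it is judged then, once.
Trained networks look in the newest picture that a camera, given by its name, has taken for a name from the list of things; names that differ only in an ending like _2 or _b are one class to them, and where a whole thing is asked for, a point or a joint stands for the part that bears it (a point fixed in the world has none). Each returns a list of dicts, best first, with "confidence" (0 to 1); they miss things now and then, are a little off and sometimes report something else, mostly with a low value. They report only what shows in the picture. A call takes as long as a camera call.
- r.outline_of(camera, label): "pixels" (420x560 bool, what is visible of it) and "uv" ([column, row] in pixels, amid what is visible of it).
- r.pinpoint(camera, label): "uv" ([column, row] in pixels: a listed point, or the origin of a listed thing).
The state is a dict: "t": time; "joint_positions": joint angles; "qd": joint speeds; "tau": joint torques, N m; "position": TCP position; "eef_rot": TCP orientation; "contact_force": force on the tool from outside, world axes, zero at the start; "torque": the same for the moment, N m; "opening": finger opening in m; "grasp_force": force on a finger pad.
Only numpy, scipy, OpenCV 4.12 (cv2) and the standard library are available. Lean on these libraries where they do the work, as an engineer would, in place of code of your own. Each camera call takes 0.05 s, during which the arm holds its last target. There are 200 camera calls.

TASK

Pack the weighing kit into the grey case, heavy things lowest: first take out the conical flask that somebody left in the case's tray and stand it upright on the desk, lift the tray out, and lay every steel ring weight flat on the floor of the case, side by side. Then put the tray back so that it sits level and fully down on its rests above the weights, and put every weighing boat and rubber bung into the tray. There may be two or three weights and two to four light things; don't tip the flask over, and leave the glass stopper and everything else where they are.

Things in the scene. Friction and masses are not known exactly. Their poses are not given: they have to be found in the camera images.
- case: open grey case fixed to the desk, outside 186 (x) by 140 (y) by 48 mm high, floor and walls 5 mm, inside 176 by 130. In each inner corner a rest 16 by 16 mm rises 20 mm above the inner floor (25 above the desk) and carries the tray. Origin: centre of its underside, z up.
- tray: loose white tray 166 (x) by 120 (y) mm, walls 22 high, walls and floor 3 thick, 0.25 kg. A divider at x = 0 along y makes two compartments; its middle is a carrying plate 10 thick (x), 70 long (y), top 46 above the underside. Origin: centre of underside. Seated: 25 mm above the case's origin, axes parallel to the case's (either way round), 5 mm play each side, 6 mm above the weights.
- flask: conical glass flask with pink content, base 65 mm across, 86 mm high, neck 28 mm across from 60 mm above its foot up to its top, 0.11 kg; at the start it stands in the tray's +x compartment. Origin at the centre of its foot, z up.
- weight_0: steel ring weight, a flat disc 47 mm across and 14 mm thick with a dimple-like hole in the middle, about 0.35 kg; lies flat; origin at the centre of its underside, z up. May be absent.
- weight_1: steel ring weight, a flat disc 47 mm across and 14 mm thick with a dimple-like hole in the middle, about 0.35 kg; lies flat; origin at the centre of its underside, z up. May be absent.
- weight_2: steel ring weight, a flat disc 47 mm across and 14 mm thick with a dimple-like hole in the middle, about 0.35 kg; lies flat; origin at the centre of its underside, z up. May be absent.
- boat_0: small white plastic weighing boat, an open dish 34 mm (its x) by 58 mm (its y), 12 mm high, flaring to its rim, 12 g; origin at the centre of its underside. May be absent.
- boat_1: small white plastic weighing boat, an open dish 34 mm (its x) by 58 mm (its y), 12 mm high, flaring to its rim, 12 g; origin at the centre of its underside. May be absent.
- bung_0: brown tapered rubber bung, 30 mm across at its foot (the wide end), slightly narrower at its top, 27 mm high, 20 g; origin at the centre of its foot, z along its axis to the top. May be absent.
- bung_1: brown tapered rubber bung, 30 mm across at its foot (the wide end), slightly narrower at its top, 27 mm high, 20 g; origin at the centre of its foot, z along its axis to the top. May be absent.
- stopper: ground-glass stopper standing on its head among the parts, 33 mm across, 40 mm high; not part of the kit, leave it where it is. Origin at the centre of its foot.
- tray_spot (a point): middle of a free patch of desk, 125 (x) by 180 (y) mm, where the tray can be set down with its long side along world y. A balance 80 mm high stands 2 cm beyond its left end (y+) and a tall heating mantle 2 cm behind it (x+, to the right), so turn the tray nearer the robot first and bring it in from there.
- flask_spot (a point): middle of a free patch of desk, 80 mm across, in front of the case, where the flask can stand.

How it is judged:
On the way, in this order (a step that is already met when the one before it is completed fails the run):
1. the flask stands upright on the desk beside the case (height (world z) of flask between -0.01 and 0.01 m and angle between flask's own z axis and vertical below 0.1 rad and horizontal distance between flask and case above 0.11 m and linear speed of flask below 0.03 m/s), for 0.2 s.
2. every ring weight present lies flat on the floor of the case (x of weight_0 in the frame of case between -0.085 and 0.085 m and y of weight_0 in the frame of case between -0.062 and 0.062 m and z of each of weight_0, weight_1, weight_2 in the frame of case below 0.01 m and angle between each of weight_0, weight_1, weight_2's own z axis and vertical below 0.12 rad and x of weight_1 in the frame of case between -0.085 and 0.085 m and y of weight_1 in the frame of case between -0.062 and 0.062 m and x of weight_2 in the frame of case between -0.085 and 0.085 m and y of weight_2 in the frame of case between -0.062 and 0.062 m), for 0.2 s.
3. the tray sits level and fully down on its rests above the weights (z of tray in the frame of case between 0.018 and 0.029 m and horizontal distance between tray and case below 0.014 m and angle between tray's own z axis and vertical below 0.04 rad), for 0.2 s.
At the end, for the whole second after the job is handed in: all present: weights flat on the case floor (underside < 10 mm above the case's), tray seated over them (18-29 mm up, centred within 14 mm, level to 0.04 rad), every boat and bung in the tray, flask upright (0.1 rad) on the desk > 110 mm from the case centre; all at rest (all of step 1 and all of step 2 and all of step 3 and x of boat_0 in the frame of tray between -0.083 and 0.083 m and y of boat_0 in the frame of tray between -0.06 and 0.06 m and z of boat_0 in the frame of tray between -0.003 and 0.035 m and x of boat_1 in the frame of tray between -0.083 and 0.083 m and y of boat_1 in the frame of tray between -0.06 and 0.06 m and z of boat_1 in the frame of tray between -0.003 and 0.035 m and x of bung_0 in the frame of tray between -0.083 and 0.083 m and y of bung_0 in the frame of tray between -0.06 and 0.06 m and z of bung_0 in the frame of tray between -0.003 and 0.035 m and x of bung_1 in the frame of tray between -0.083 and 0.083 m and y of bung_1 in the frame of tray between -0.06 and 0.06 m and z of bung_1 in the frame of tray between -0.003 and 0.035 m and linear speed of each of weight_0, weight_1, weight_2, boat_0, boat_1, bung_0, bung_1, tray below 0.03 m/s); the robot touches nothing.
It fails at once if the flask is tipped over (angle between flask's own z axis and vertical above 0.6 rad).
It fails at once if the glass stopper is pushed more than 6 cm away or knocked over (distance of stopper from where it was at the start of the episode above 0.06 m or angle between stopper's own z axis and vertical above 0.8 rad).
Of weight_0, weight_1, weight_2 only 2 to 3 are there at a start; the rules pass over those that are not, and their reading is None.
Of boat_0, boat_1, bung_0, bung_1 only 2 to 4 are there at a start; the rules pass over those that are not, and their reading is None.
At some moment in a run one of weight_0, weight_1, weight_2, boat_0, boat_1, bung_0, bung_1 may be knocked a few centimetres aside while the robot is not near it.
It also fails if it takes over 210 s, if anything falls off the work surface, if the arm or the gripper's body presses on something with over 40 N, if the wrist force passes 120 N, or if a joint passes its speed limit or range.

## Working session

There is one attempt and no reset: what is moved stays moved. The work goes in short steps, each a Python script; the robot and the scene stay as the last script left them, time stands still between calls to the robot, and variables do not carry over. Pictures are saved under pics/ and viewed, at most 14 in all, crops included, and the job is handed in when it is done.

```bash
mkdir -p pics; ls
cat > h.py <<'E'
import numpy as np, cv2
from cell import r
from scipy.spatial.transform import Rotation as R
def snap(name, fn=None):
    p=r.camera_params(name); im,d=r.camera(name)
    if fn: cv2.imwrite('pics/'+fn, im[:,:,::-1])
    return p,im,d
def att(p):
    a=np.array(p['attitude'],float)
    return a if a.shape==(3,3) else R.from_rotvec(a).as_matrix()
def ray(p,uv):
    n=cv2.undistortPoints(np.array(uv,float).reshape(-1,1,2),np.array(p['intrinsics'],float),np.array(p['dist'],float)).reshape(-1,2)
    return np.c_[n,np.ones(len(n))]
def at_z(p,uv,z):
    A=att(p); o=np.array(p['position']); d=ray(p,uv)@A.T
    return o+d*((z-o[2])/d[:,2])[:,None]
def cloud(p,d,mask):
    v,u=np.nonzero(mask&(d>0)); 
    if len(v)==0: return np.zeros((0,3))
    return np.array(p['position'])+(ray(p,np.c_[u,v])*d[v,u][:,None])@att(p).T
def down(yaw):  # tool z down; tool y (closing line) along world dir at angle yaw
    y=np.array([np.cos(yaw),np.sin(yaw),0]); z=np.array([0,0,-1.]); x=np.cross(y,z)
    return R.from_matrix(np.c_[x,y,z]).as_rotvec()
E
python3 - <<'E'
from h import *
for c in ('scene','side','wrist'):
    p,im,d=snap(c,c+'0.png'); print(c,np.round(p['position'],3),p['attitude'])
print(r.observe()['t'],r.pinch_z,p['intrinsics'])
E
```

```text
pics
scene [-0.096 -0.134  0.588] [-2.03702473  1.12041046 -0.51780791]
side [0.296 0.832 0.612] [-0.40046323  2.71085155 -1.24988265]
wrist [0.202 0.597 0.374] [2.42309034 1.51577607 0.24322721]
0.15 0.0187 [[312.91579725   0.         281.436045  ]
 [  0.         312.91579725 211.71920412]
 [  0.           0.           1.        ]]
```

View pics/scene0.png

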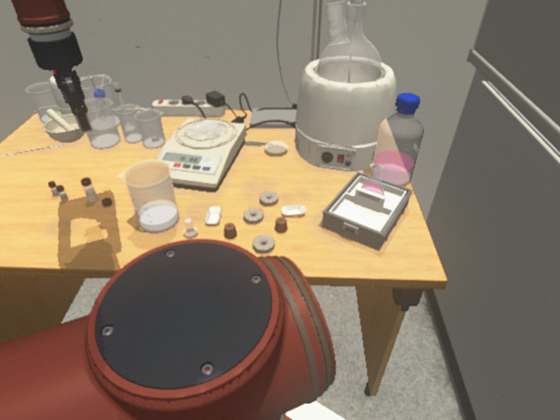

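View pics/side0.png

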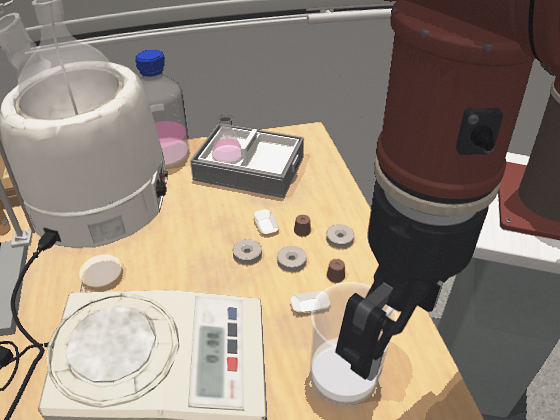

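Run:
```python
from h import *
Z={'case':0,'tray':.025,'flask':.028,'weight_0':0,'boat_0':0,'bung_0':0,'stopper':0,'tray_spot':0,'flask_spot':0}
for c in ('scene','side'):
    p,im,d=snap(c)
    for l,z in Z.items():
        for q in r.pinpoint(c,l):
            if q['confidence']>.25: print(c,l,round(q['confidence'],2),np.round(q['uv']),np.round(at_z(p,[q['uv']],z)[0],3))
    for l in ('weight_0','boat_0','bung_0','flask','stopper'):
        for q in r.outline_of(c,l):
            if q['confidence']<.25: continue
            P=cloud(p,d,q['pixels'])
            if len(P): print(' ',l,round(q['confidence'],2),np.round(q['uv']),len(P),'med',np.round(np.median(P,0),3),'mid',np.round((np.percentile(P,2,0)+np.percentile(P,98,0))/2,3),'ext',np.round(np.ptp(np.percentile(P,[2,98],axis=0),axis=0),3),'ztop',np.round(np.percentile(P[:,2],98),3))
```

```text
scene case 0.69 [366. 217.] [0.582 0.057 0.   ]
scene tray 0.69 [365. 205.] [0.591 0.065 0.025]
scene flask 0.9 [370. 197.] [0.623 0.067 0.028]
scene weight_0 0.83 [251. 217.] [0.438 0.285 0.   ]
scene weight_0 0.55 [261. 249.] [0.364 0.207 0.   ]
scene weight_0 0.51 [266. 199.] [0.512 0.292 0.   ]
scene boat_0 0.78 [212. 217.] [0.387 0.362 0.   ]
scene bung_0 0.71 [280. 230.] [0.436 0.203 0.   ]
scene bung_0 0.46 [229. 236.] [0.358 0.289 0.   ]
scene stopper 0.55 [193. 232.] [0.326 0.367 0.   ]
scene stopper 0.47 [253. 216.] [0.441 0.282 0.   ]
scene tray_spot 0.56 [277. 172.] [0.629 0.334 0.   ]
scene flask_spot 0.78 [304. 256.] [0.395 0.119 0.   ]
  weight_0 0.7 [262. 245.] 352 med [0.371 0.204 0.011] mid [0.374 0.206 0.005] ext [0.047 0.043 0.016] ztop 0.013
  weight_0 0.58 [266. 198.] 194 med [0.506 0.283 0.011] mid [0.509 0.284 0.007] ext [0.039 0.04  0.011] ztop 0.013
  boat_0 0.74 [216. 216.] 232 med [0.394 0.364 0.003] mid [0.389 0.36  0.003] ext [0.052 0.041 0.013] ztop 0.01
  boat_0 0.57 [291. 211.] 275 med [0.509 0.214 0.002] mid [0.509 0.212 0.003] ext [0.052 0.051 0.013
[... 1657 characters left out ...]
.044 0.015] ztop 0.016
  boat_0 0.89 [265. 222.] 434 med [0.51  0.204 0.005] mid [0.508 0.21  0.006] ext [0.046 0.051 0.012] ztop 0.012
  boat_0 0.89 [303. 300.] 401 med [0.402 0.357 0.005] mid [0.402 0.359 0.006] ext [0.033 0.042 0.013] ztop 0.013
  boat_0 0.27 [303. 226.] 313 med [0.442 0.213 0.02 ] mid [0.442 0.207 0.015] ext [0.025 0.025 0.028] ztop 0.029
  bung_0 0.59 [336. 269.] 356 med [0.366 0.298 0.021] mid [0.367 0.292 0.014] ext [0.027 0.025 0.029] ztop 0.029
  bung_0 0.52 [302. 226.] 319 med [0.442 0.213 0.02 ] mid [0.445 0.205 0.014] ext [0.031 0.029 0.029] ztop 0.029
  flask 0.74 [224. 145.] 1044 med [0.626 0.082 0.064] mid [0.631 0.078 0.073] ext [0.053 0.044 0.081] ztop 0.113
```

The pictures show three weights (scene at (251,217), (261,249) and (266,199)), two boats (212,217) and (291,211), and two bungs (280,230) and (229,236). The stopper is at (193,232), with the case, tray and flask on the right at about (366,205). I'll take closer looks with the wrist camera.

Run:
```python
from h import *
o=r.observe(); M=R.from_rotvec(o['eef_rot']).as_matrix(); p=r.camera_params('wrist')
print('tool',np.round(M,2).tolist()); print('cam in tool',np.round(M.T@(np.array(p['position'])-o['position']),3), np.round(M.T@att(p),2).tolist())
def go(x,y,z):
    best=None
    for yaw in (np.pi/2,-np.pi/2,0,np.pi):
        q=r.solve_ik([x,y,z],down(yaw))
        print(yaw, None if q is None else np.round(q,2))
go(.5,.05,.33)
r.goto([.42,.27,.33],o['eef_rot']); 
def rep(fn,labels):
    p,im,d=snap('wrist',fn); print(np.round(p['position'],3),np.round(att(p)[:,2],2))
    P=cloud(p,d,d>0)
    for l in labels:
        for q in r.outline_of('wrist',l):
            if q['confidence']<.3: continue
            P=cloud(p,d,q['pixels'])
            if len(P)<30: continue
            T=P[P[:,2]>np.percentile(P[:,2],98)-.005][:,:2].astype(np.float32)
            b=cv2.minAreaRect(T)
            print(' ',l,round(q['confidence'],2),np.round(q['uv']),len(P),'rect',np.round(b[0],3),np.round(b[1],3),round(b[2],1),'ztop',np.round(np.percentile(P[:,2],98),3))
rep('w1.png',['weight_0','boat_0','bung_0','stopper'])
r.goto([.56,.06,.36],down(np.pi/2) )
rep('w2.png',['case','tray','flask'])
print(r.observe()['t'])
```

```text
tool [[-0.9, 0.44, 0.0], [0.44, 0.9, 0.0], [-0.0, 0.0, -1.0]]
cam in tool [ 0.08   0.    -0.144] [[0.0, -0.95, -0.32], [1.0, 0.0, 0.0], [0.0, -0.32, 0.95]]
1.5707963267948966 [-0.06 -0.12  1.7   0.    1.56 -1.63]
-1.5707963267948966 [-0.06 -0.12  1.7  -0.    1.56  1.51]
0 [-0.06 -0.12  1.7  -0.    1.56 -0.06]
3.141592653589793 None
[0.348 0.306 0.473] [ 0.28 -0.14 -0.95]
  weight_0 0.9 [318. 217.] 688 rect [0.515 0.287] [0.045 0.045] 36.4 ztop 0.016
  weight_0 0.87 [228. 160.] 752 rect [0.378 0.209] [0.043 0.045] 17.5 ztop 0.016
  weight_0 0.72 [295. 171.] 767 rect [0.441 0.281] [0.045 0.045] 66.0 ztop 0.016
  boat_0 0.95 [329. 120.] 928 rect [0.39 0.36] [0.057 0.034] 26.8 ztop 0.012
  bung_0 0.8 [278. 126.] 345 rect [0.367 0.291] [0.023 0.024] 63.2 ztop 0.029
  bung_0 0.66 [249. 196.] 343 rect [0.443 0.206] [0.023 0.024] 20.3 ztop 0.03
  stopper 0.96 [314.  68.] 461 rect [0.323 0.369] [0.014 0.015] 65.8 ztop 0.042
[0.479 0.061 0.503] [ 0.32  0.   -0.95]
  case 0.81 [323. 179.] 2929 rect [0.591 0.06 ] [0.144 0.186] 89.5 ztop 0.05
  tray 0.62 [288. 214.] 1402 rect [0.631 0.069] [0.028 0.028] 89.9 ztop 0.115
  flask 0.62 [288. 214.] 1385 rect [0.631 0.069] [0.028 0.028] 46.1 ztop 0.115
4.3833
```

View w2.

View pics/w2.png

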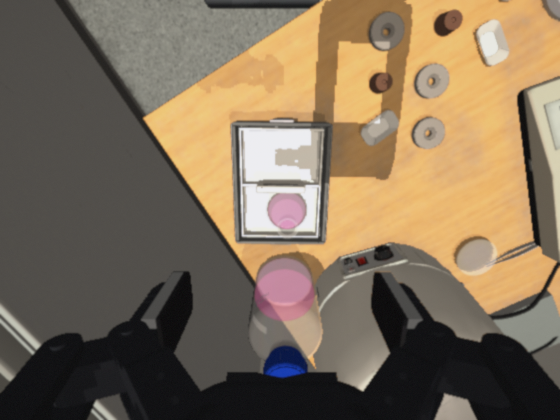

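View pics/w1.png

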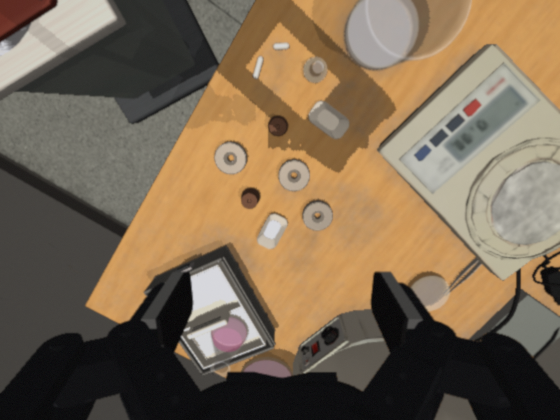

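Run:
```python
from h import *
p,im,d=snap('wrist')
m=np.ones(d.shape,bool); P=cloud(p,d,m)
P=P[(abs(P[:,0]-.59)<.13)&(abs(P[:,1]-.06)<.1)]
def rect(lo,hi,rx=.13,ry=.1,c=(.59,.06)):
    T=P[(P[:,2]>lo)&(P[:,2]<hi)&(abs(P[:,0]-c[0])<rx)&(abs(P[:,1]-c[1])<ry)]
    b=cv2.minAreaRect(T[:,:2].astype(np.float32)); print(len(T),np.round(b[0],4),np.round(b[1],3),round(b[2],2), np.round(T.mean(0),4))
rect(.042,.06); 
rect(.062,.08,.02,.06)   # carrying plate
h,e=np.histogram(P[:,2],np.arange(-.01,.13,.004)); print([(round(a,3),int(b)) for a,b in zip(e,h)])
for l in ('tray_spot','flask_spot'):
    for q in r.pinpoint('wrist',l): print(l,q['confidence'],np.round(at_z(p,[q['uv']],0)[0],3))
```

```text
3514 [0.5896 0.0595] [0.146 0.19 ] 89.3 [0.5903 0.0602 0.0479]
410 [0.5967 0.0592] [0.069 0.026] 89.04 [0.5889 0.0594 0.0704]
[(np.float64(-0.01), 0), (np.float64(-0.006), 10), (np.float64(-0.002), 6702), (np.float64(0.002), 604), (np.float64(0.006), 81), (np.float64(0.01), 47), (np.float64(0.014), 46), (np.float64(0.018), 68), (np.float64(0.022), 129), (np.float64(0.026), 4815), (np.float64(0.03), 986), (np.float64(0.034), 391), (np.float64(0.038), 467), (np.float64(0.042), 821), (np.float64(0.046), 2230), (np.float64(0.05), 266), (np.float64(0.054), 151), (np.float64(0.058), 115), (np.float64(0.062), 97), (np.float64(0.066), 157), (np.float64(0.07), 366), (np.float64(0.074), 64), (np.float64(0.078), 59), (np.float64(0.082), 55), (np.float64(0.086), 47), (np.float64(0.09), 37), (np.float64(0.094), 29), (np.float64(0.098), 34), (np.float64(0.102), 28), (np.float64(0.106), 16), (np.float64(0.11), 89), (np.float64(0.114), 86), (np.float64(0.118), 0), (np.float64(0.122), 0)]
tray_spot 0.59 [0.615 0.334 0.   ]
flask_spot 0.68 [0.395 0.124 0.   ]
```

Wrist view w2 shows the case aligned with the world axes at about (283,182), and the flask in its +x compartment at (287,210). View w1 shows all three weights, two boats and two bungs clearly. Now I'll move the flask out.

```bash
cat >> h.py <<'E'
C=np.array([.590,.0598]); CY=-.012
def info(s=''):
    o=r.observe(); print(s,'t%.1f'%o['t'],np.round(o['position'],3),'open %.4f'%o['opening'],'gf %.1f'%o['grasp_force'],'F',np.round(o['contact_force'],1))
def over(x,y,z,yaw):
    """straight up to z if lower, then joint move above (x,y)"""
    o=r.observe()['position']
    if o[2]<z-.005: r.move_straight([o[0],o[1],z],v=.2)
    r.goto([x,y,z],down(yaw))
def pick(x,y,tz,yaw,opening,hover=.17,lift=.17):
    over(x,y,max(hover,lift),yaw); r.set_gripper(opening)
    r.move_straight([x,y,tz+.03],v=.2); r.move_straight([x,y,tz],v=.06)
    r.set_gripper(0.0); info('gripped'); r.move_straight([x,y,lift],v=.15); info('lifted')
def place(x,y,tz,opening,hover=.17):
    r.move_straight([x,y,tz+.02],v=.15); r.move_straight([x,y,tz],v=.05); info('down')
    r.set_gripper(opening); r.move_straight([x,y,hover],v=.15)
E
python3 - <<'E'
from h import *
pick(.631,.069,.087,np.pi/2,.07,hover=.25,lift=.19)
r.move_straight([.45,.10,.19],v=.15); r.move_straight([.394,.121,.19],v=.15)
r.move_straight([.394,.121,.08],v=.12); r.move_straight([.394,.121,.0605],v=.04); info('down')
r.set_gripper(.06); r.move_straight([.394,.121,.2],v=.12)
r.goto([.50,.06,.36],down(np.pi/2))
p,im,d=snap('wrist','w3.png'); P=cloud(p,d,d>0)
for n,lo,hi,c,rx,ry in (('case',.042,.056,C,.11,.085),('plate',.062,.08,C,.03,.06),('flask',.075,.1,(.394,.121),.05,.05)):
    T=P[(P[:,2]>lo)&(P[:,2]<hi)&(abs(P[:,0]-c[0])<rx)&(abs(P[:,1]-c[1])<ry)]
    b=cv2.minAreaRect(T[:,:2].astype(np.float32)); print(n,len(T),np.round(b[0],4),np.round(b[1],4),round(b[2],2),np.round(T.mean(0),4))
info()
E
```

```text
gripped t7.4 [0.631 0.069 0.088] open 0.0266 gf 59.0 F [-0.5 -0.1  2.1]
lifted t8.2 [0.63  0.069 0.189] open 0.0264 gf 59.0 F [ 0.1  0.6 -1.5]
down t11.8 [0.394 0.121 0.06 ] open 0.0261 gf 59.0 F [ 0.8  0.1 -1. ]
case 2979 [0.5895 0.0598] [0.1455 0.1889] 89.37 [0.5865 0.0597 0.0472]
plate 374 [0.5883 0.0596] [0.0687 0.0102] 89.66 [0.5875 0.0592 0.0703]
flask 260 [0.3938 0.1203] [0.0279 0.0274] 1.6 [0.3931 0.1214 0.0847]
 t14.4 [0.499 0.061 0.358] open 0.0596 gf 0.0 F [ 0.7 -0.9  0.2]
```

View pics/w3.png

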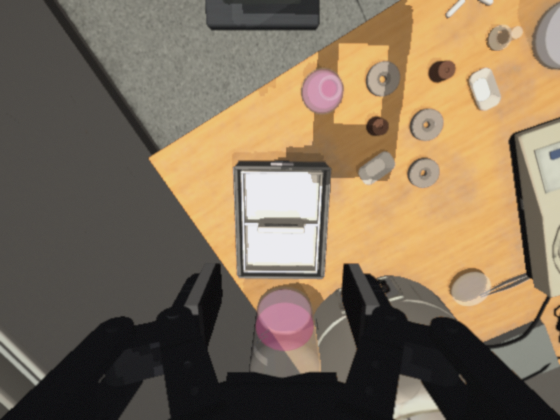

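The flask stands upright at (323,90), clear of the case. Tray next.

Run:
```python
from h import *
g=np.array([.5882,.0595])
pick(*g,.043,-.008,.05,hover=.25,lift=.16)
r.move_straight([.47,.21,.16],v=.2)
r.goto([.45,.30,.16],down(np.pi/2))
r.move_straight([.45,.334,.16],v=.2)
r.move_straight([.615,.334,.16],v=.2); info('above spot')
r.move_straight([.615,.334,.04],v=.12); r.move_straight([.615,.334,.0195],v=.04); info('down')
r.set_gripper(.045); r.move_straight([.615,.334,.2],v=.15)
r.goto([.42,.2,.36],down(np.pi/2)); 
p,im,d=snap('wrist','w4.png'); P=cloud(p,d,d>0)
for l in ('weight_0','boat_0','bung_0'):
    for q in r.outline_of('wrist',l):
        if q['confidence']<.3: continue
        Q=cloud(p,d,q['pixels']); T=Q[Q[:,2]>np.percentile(Q[:,2],98)-.005][:,:2].astype(np.float32); b=cv2.minAreaRect(T)
        print(l,round(q['confidence'],2),np.round(q['uv']),np.round(b[0],4),np.round(b[1],3),round(b[2],1),round(np.percentile(Q[:,2],98),3))
T=P[(P[:,2]>.04)&(P[:,2]<.055)&(abs(P[:,0]-.615)<.03)&(abs(P[:,1]-.334)<.05)]
b=cv2.minAreaRect(T[:,:2].astype(np.float32)); print('plate',len(T),np.round(b[0],4),np.round(b[1],4),b[2])
info()
```

```text
gripped t18.2 [0.589 0.06  0.044] open 0.0088 gf 59.0 F [ 0.3 -0.   1.4]
lifted t19.2 [0.587 0.059 0.159] open 0.0089 gf 58.5 F [-0.8  0.5 -2.6]
above spot t22.8 [0.614 0.334 0.16 ] open 0.0092 gf 58.6 F [ 0.8  0.5 -1.8]
down t24.6 [0.615 0.334 0.019] open 0.0089 gf 58.6 F [-0.2 -0.3 -2. ]
weight_0 0.97 [282. 134.] [0.3775 0.2069] [0.046 0.046] 1.2 0.016
weight_0 0.74 [336. 221.] [0.5156 0.2865] [0.047 0.044] 45.3 0.016
weight_0 0.74 [335. 177.] [0.4409 0.2805] [0.046 0.045] 47.8 0.016
boat_0 0.92 [385. 141.] [0.3907 0.3589] [0.058 0.033] 29.4 0.012
boat_0 0.59 [285. 212.] [0.5079 0.2108] [0.034 0.057] 37.2 0.012
boat_0 0.35 [282. 177.] [0.4432 0.2049] [0.023 0.024] 72.3 0.03
bung_0 0.75 [284. 177.] [0.4428 0.2051] [0.023 0.024] 44.7 0.03
bung_0 0.7 [342. 125.] [0.3665 0.2903] [0.024 0.024] 12.2 0.029
plate 103 [0.6025 0.3345] [0.0347 0.0117] 2.8136069774627686
 t27.7 [0.42  0.2   0.359] open 0.0449 gf 0.0 F [0.5 0.1 0.5]
```

View pics/w4.png

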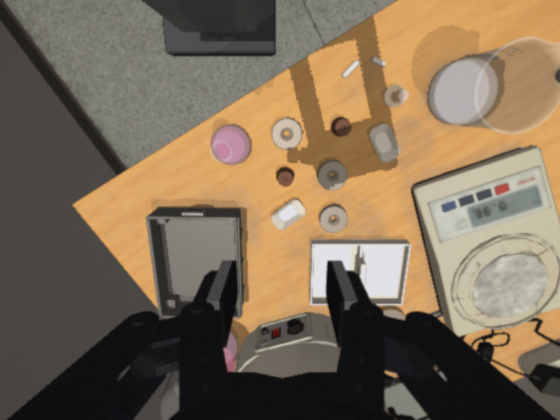

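The tray is on its spot at (360,272), and the empty case at (197,265) shows its rests. Now the weights.

Run:
```python
from h import *
W=[((.515,.287),np.radians(110),.047),((.441,.281),np.pi/2,-.005),((.3775,.2072),np.radians(45),-.057)]
for (x,y),yaw,dx in W:
    pick(x,y,.0,yaw,.06)
    if r.observe()['opening']<.035: print('MISSED'); break
    over(C[0]+dx,C[1],.17,np.pi/2)
    place(C[0]+dx,C[1],.0065,.056)
r.goto([.45,.09,.36],down(np.pi/2))
p,im,d=snap('wrist','w5.png')
for l in ('weight_0','boat_0','bung_0'):
    for q in r.outline_of('wrist',l):
        if q['confidence']<.3: continue
        Q=cloud(p,d,q['pixels']); T=Q[Q[:,2]>np.percentile(Q[:,2],98)-.005][:,:2].astype(np.float32); b=cv2.minAreaRect(T)
        print(l,round(q['confidence'],2),np.round(q['uv']),np.round(b[0],4),np.round(b[1],3),round(b[2],1),round(np.percentile(Q[:,2],98),3))
info()
```

```text
gripped t30.7 [0.516 0.287 0.001] open 0.0445 gf 61.7 F [-0.5 -1.6  4.2]
lifted t32.0 [0.514 0.287 0.169] open 0.0445 gf 61.6 F [-0.3 -0.3 -3.3]
down t34.7 [0.637 0.06  0.006] open 0.0444 gf 61.7 F [-1.1 -0.9 -2.8]
gripped t39.3 [0.441 0.281 0.   ] open 0.0448 gf 60.3 F [ 0.3 -0.5  6.9]
lifted t40.6 [0.44  0.281 0.169] open 0.0449 gf 61.5 F [ 0.1  0.2 -3.4]
down t43.3 [0.585 0.06  0.006] open 0.0451 gf 61.5 F [ 0.6 -0.7 -2.5]
gripped t47.9 [0.378 0.207 0.001] open 0.0451 gf 60.5 F [-2.2 -1.8  5.4]
lifted t49.2 [0.377 0.207 0.169] open 0.0446 gf 61.7 F [-0.6 -0.2 -4.9]
down t51.9 [0.533 0.06  0.006] open 0.0447 gf 61.8 F [-0.6  0.3 -4.9]
weight_0 0.89 [266. 272.] [0.6363 0.0596] [0.045 0.046] 88.6 0.021
weight_0 0.85 [263. 242.] [0.5841 0.0595] [0.046 0.046] 90.0 0.021
weight_0 0.74 [274. 250.] [0.591  0.0597] [0.145 0.186] 89.3 0.049
weight_0 0.69 [260. 214.] [0.5334 0.0605] [0.044 0.042] 89.8 0.021
weight_0 0.47 [415. 102.] [0.3657 0.2893] [0.023 0.022] 13.8 0.029
boat_0 0.95 [354. 196.] [0.5077 0.2102] [0.035 0.058] 39.5 0.012
boat_0 0.86 [432. 132.] [0.4038 0.3173] [0.057 0.034] 40.6 0.012
boat_0 0.46 [266. 240.] [0.5841 0.0595] [0.046 0.046] 90.0 0.021
bung_0 0.74 [415. 105.] [0.3665 0.289 ] [0.023 0.023] 51.3 0.029
bung_0 0.65 [355. 157.] [0.4433 0.2044] [0.023 0.024] 1.3 0.029
 t54.4 [0.45  0.09  0.358] open 0.0561 gf 0.0 F [-0.6  0.1 -0.1]
```

View pics/w5.png

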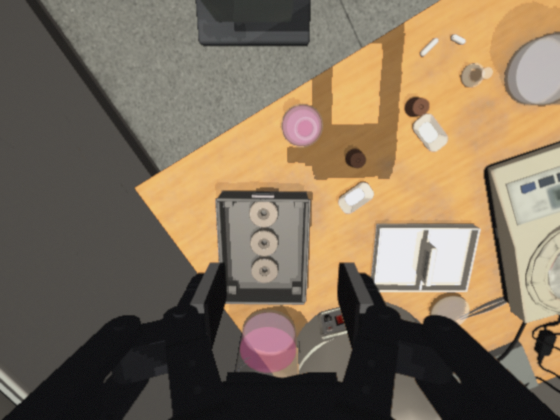

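The three weights lie flat in the case at (263,214), (263,242) and (265,271). One boat has been knocked to (430,132). Putting the tray back.

Run:
```python
from h import *
r.goto([.45,.30,.25],down(np.pi/2)); 
pick(.615,.334,.0185,np.pi/2,.045,hover=.25,lift=.16)
r.move_straight([.45,.334,.16],v=.2)
r.move_straight([.45,.30,.16],v=.2)
r.goto([.47,.21,.16],down(CY))
r.move_straight([*C,.16],v=.15); 
r.move_straight([*C,.075],v=.12); r.move_straight([*C,.0445],v=.03); info('down')
r.set_gripper(.045); r.move_straight([*C,.2],v=.12)
r.goto([.45,.09,.36],down(np.pi/2))
p,im,d=snap('wrist','w6.png'); P=cloud(p,d,d>0)
T=P[(P[:,2]>.066)&(P[:,2]<.08)&(abs(P[:,0]-C[0])<.02)&(abs(P[:,1]-C[1])<.05)]
b=cv2.minAreaRect(T[:,:2].astype(np.float32)); print('plate',np.round(b[0],4),np.round(b[1],4),b[2],np.percentile(T[:,2],[50,95]))
Q=P[(abs(P[:,2]-.028)<.02)&(abs(P[:,0]-C[0])<.07)&(abs(P[:,1]-C[1])<.045)&(abs(P[:,0]-C[0])>.015)]
A=np.c_[Q[:,:2]-C,np.ones(len(Q))]; print('floor plane',np.linalg.lstsq(A,Q[:,2],rcond=None)[0])
for l in ('boat_0','bung_0'):
    for q in r.outline_of('wrist',l):
        if q['confidence']<.3: continue
        Q=cloud(p,d,q['pixels']); T=Q[Q[:,2]>np.percentile(Q[:,2],98)-.005][:,:2].astype(np.float32); b=cv2.minAreaRect(T)
        print(l,round(q['confidence'],2),np.round(q['uv']),np.round(b[0],4),np.round(b[1],3),round(b[2],1),round(np.percentile(Q[:,2],98),3))
info()
```

```text
gripped t58.6 [0.615 0.334 0.019] open 0.0093 gf 60.4 F [ 0.2 -0.2  2.1]
lifted t59.7 [0.614 0.334 0.158] open 0.0090 gf 59.7 F [-0.6  0.5 -2.5]
down t65.7 [0.59  0.06  0.045] open 0.0089 gf 59.7 F [ 0.7 -0.5 -3. ]
plate [0.5899 0.0598] [0.068 0.011] 89.07003784179688 [0.0713831  0.07304664]
floor plane [ 0.00022415 -0.00118323  0.02909758]
boat_0 0.72 [431. 130.] [0.4042 0.3175] [0.056 0.033] 40.6 0.012
boat_0 0.57 [353. 196.] [0.5079 0.2107] [0.034 0.058] 35.6 0.012
bung_0 0.87 [356. 155.] [0.4426 0.2049] [0.023 0.023] 77.4 0.029
bung_0 0.85 [415. 106.] [0.3661 0.2895] [0.023 0.024] 44.4 0.029
 t69.1 [0.45  0.09  0.359] open 0.0449 gf 0.0 F [-0.5  0.7 -0.4]
```

View pics/w6.png

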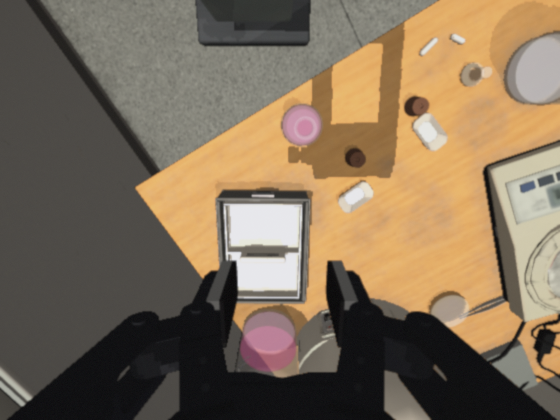

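The tray sits level and centred, from about (265,195) to (265,300). Now the boats, then the bungs.

Run:
```python
from h import *
J=[((.508,.2107),np.radians(37),.003,.048,(.043,0),np.pi/2,.033,.042,.025),
   ((.404,.3174),np.radians(130.6),.003,.048,(-.043,0),np.pi/2,.033,.042,.025),
   ((.4428,.2050),0.,.004,.045,(-.043,.038),0.,.0345,.038,.02),
   ((.3663,.2893),0.,.004,.045,(-.043,-.038),0.,.0345,.038,.02)]
for (x,y),yaw,tz,op,(dx,dy),pyaw,pz,rel,mn in J:
    pick(x,y,tz,yaw,op)
    if r.observe()['opening']<mn: print('MISSED'); break
    over(C[0]+dx,C[1]+dy,.17,pyaw)
    place(C[0]+dx,C[1]+dy,pz,rel)
r.goto([.45,.09,.36],down(np.pi/2))
p,im,d=snap('wrist','w7.png')
for l in ('boat_0','bung_0','flask'):
    for q in r.outline_of('wrist',l):
        if q['confidence']<.3: continue
        Q=cloud(p,d,q['pixels']); T=Q[Q[:,2]>np.percentile(Q[:,2],98)-.005][:,:2].astype(np.float32); b=cv2.minAreaRect(T)
        print(l,round(q['confidence'],2),np.round(q['uv']),np.round(b[0],4),np.round(b[1],3),round(b[2],1),round(np.percentile(Q[:,2],98),3))
info()
```

```text
gripped t72.2 [0.509 0.211 0.004] open 0.0306 gf 59.5 F [0.2 0.2 2.9]
lifted t73.4 [0.507 0.21  0.169] open 0.0308 gf 59.3 F [-0.4 -0.6 -0.6]
down t76.0 [0.633 0.06  0.032] open 0.0308 gf 59.4 F [-0.9 -0.8 -0. ]
gripped t80.7 [0.405 0.318 0.004] open 0.0308 gf 59.3 F [-0.9 -0.2  3.9]
lifted t81.9 [0.403 0.317 0.169] open 0.0303 gf 59.3 F [-0.5  0.2 -0.4]
down t84.5 [0.547 0.06  0.033] open 0.0305 gf 59.4 F [-0.3  0.5  0.1]
gripped t89.5 [0.443 0.205 0.005] open 0.0253 gf 59.1 F [-1.3 -0.5  4.2]
lifted t90.8 [0.442 0.205 0.169] open 0.0251 gf 58.6 F [ 0.3  0.3 -0.7]
down t92.9 [0.547 0.098 0.034] open 0.0252 gf 58.7 F [ 1.  -1.2 -0.5]
gripped t97.3 [0.367 0.29  0.005] open 0.0250 gf 58.9 F [-1.2 -1.1  4.8]
lifted t98.6 [0.366 0.289 0.169] open 0.0248 gf 58.6 F [ 0.3  0.7 -0.8]
down t101.3 [0.547 0.022 0.034] open 0.0249 gf 58.6 F [-0.  -0.3 -1. ]
boat_0 0.88 [264. 225.] [0.5472 0.0596] [0.034 0.057] 89.7 0.041
boat_0 0.77 [262. 274.] [0.6274 0.0595] [0.032 0.068] 89.6 0.042
bung_0 0.67 [291. 225.] [0.5467 0.0981] [0.024 0.023] 38.7 0.058
bung_0 0.66 [238. 225.] [0.547  0.0229] [0.024 0.023] 63.1 0.058
flask 0.88 [303. 126.] [0.3936 0.1202] [0.028 0.028] 46.1 0.087
 t104.1 [0.45  0.09  0.359] open 0.0379 gf 0.0 F [ 0.  -0.4 -0.4]
```

View pics/w7.png

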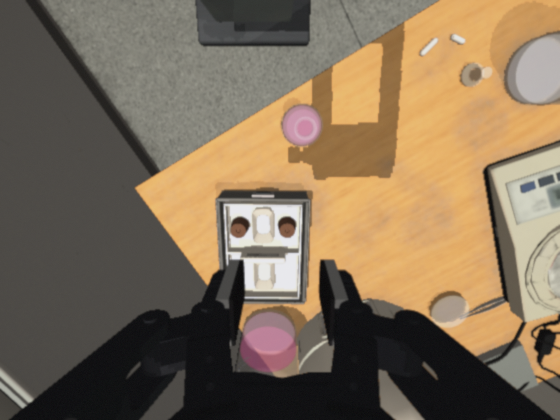

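Both boats, at (264,225) and (262,274), and both bungs, at (238,225) and (291,225), are in the tray. The flask is upright at (303,126) and the stopper is where it was at (472,75).

```bash
python3 -c "
from h import *
r.hold(.5); print(r.hand_in()); info()"
```

```text
the job is handed in; nothing more can be done
None
the job is handed in; nothing more can be done
```

The kit is packed and handed in at about 105 s: three weights flat on the case floor, the tray seated level above them, both boats and both bungs in it, and the flask upright on the desk. The stopper was left alone, and no verdict was shown after hand-in.

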